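# Dispense the walnuts from the nut carousel

### The job

Turn the wheel of the nut carousel by its pegs until the compartment with the two walnuts (the largest round nuts) faces the spout, then tip the drum with its side lever so that both walnuts roll into the steel dish, and let the drum come back to level. Do not touch any nuts, keep all the other nuts in the drum, leave the dish where it stands and do not disturb the jar, the shaker or the lemon.

Things in the scene. Friction and masses are not known exactly. Their poses are not given: they have to be found in the camera images.
- drum (a joint): tipping of the whole drum about the horizontal axle through drum_centre and lever_pivot: 0 = level (its rest), grows as the spout goes down, stop at 0.62 rad. A spring brings it back to level when let go: about 0.2 N m to start tipping, 0.45 N m at the stop. Nuts in the compartment at the spout roll out at about 0.4 rad and more
- wheel (a joint): turn of the white wheel in the drum, rad, counter-clockwise from above positive, endless both ways; a compartment faces the spout squarely at 0 and at every quarter turn (1.571). Stays where it is left; about 1 N at a peg turns it. Four equal compartments between radial dividers 4 mm thick, 42 mm high, floor flat but for a margin rising 6 mm at the rim; each holds two nuts of one kind, and the order of the kinds varies
- drum_centre (a point): centre of the wheel's floor, on both axles, 130 mm up. Frame moves with the drum: y out of the spout, z up along the wheel's axle, -x to the lever. Drum: open-topped aluminium ring, outer radius 109 mm, wall rising 45 mm above this point, with one 118 mm wide opening (spout) to +y, narrowing as a walled chute to 84 mm at its end, 150 mm from here; its end comes down to 45 mm in a full tip
- lever_pivot (a point): foot of the lever on the tipping axle, 150 mm from drum_centre to -x, 130 mm above the worktop
- stand: fixed wooden stand of the drum, base board 300 x 170 x 16 mm, origin under the drum's centre on the worktop, y axis towards the spout; two 14 mm thick uprights at x = +-130 mm reach 150 mm high
- dish: round steel dish, 147 mm wide, 37 mm high, open, standing under the spout, origin at the centre of its underside
- honey_jar: glass jar with a green lid, 64 x 68 x 84 mm, bystander, origin at the centre of its underside
- salt_shaker: salt shaker, 44 x 44 x 90 mm, bystander, origin at the centre of its underside
- lemon: lemon, 83 x 58 x 58 mm, bystander, origin at its underside
- lever_tip (a point): centre of the black 20 mm ball on top of the lever, about 226 mm above the worktop. The lever is a 10 mm round steel bar, 100 mm long, fixed to the drum outside the ring, on the side nearest the robot (the -x side of drum_centre's frame); at rest it leans 0.3 rad back, away from the spout. Pushing it towards the spout (+y of drum_centre's frame) tips the drum
- peg_0 (a point): top centre of an upright wooden peg (12 mm thick, 39 mm of it above the divider) on one of the four dividers, 72 mm from the wheel's axle, 211 mm above the worktop; at wheel = 0 it stands 45 degrees counter-clockwise from drum_centre's x axis (the spout is at 90)
- peg_1 (a point): top centre of an upright wooden peg (12 mm thick, 39 mm of it above the divider) on one of the four dividers, 72 mm from the wheel's axle, 211 mm above the worktop; at wheel = 0 it stands 135 degrees counter-clockwise from drum_centre's x axis (the spout is at 90)
- peg_2 (a point): top centre of an upright wooden peg (12 mm thick, 39 mm of it above the divider) on one of the four dividers, 72 mm from the wheel's axle, 211 mm above the worktop; at wheel = 0 it stands 225 degrees counter-clockwise from drum_centre's x axis (the spout is at 90)
- peg_3 (a point): top centre of an upright wooden peg (12 mm thick, 39 mm of it above the divider) on one of the four dividers, 72 mm from the wheel's axle, 211 mm above the worktop; at wheel = 0 it stands 315 degrees counter-clockwise from drum_centre's x axis (the spout is at 90)
- walnut_a: walnut a (32 mm thick, 33 mm high, the largest round nuts, with raised seams), origin at its centre
- walnut_b: walnut b (32 mm thick, 33 mm high, the largest round nuts, with raised seams), origin at its centre
- hazelnut_a: hazelnut a (22 mm), origin at its centre
- hazelnut_b: hazelnut b (22 mm), origin at its centre
- chestnut_a: chestnut a (31 mm wide, 22 mm flat), origin at its centre
- chestnut_b: chestnut b (31 mm wide, 22 mm flat), origin at its centre
- pecan_a: pecan a (42 mm long, 21 mm thick), origin at its centre
- pecan_b: pecan b (42 mm long, 21 mm thick), origin at its centre

How it is judged:
By the outcome, as a careful person would: the job done as asked, in the order asked, and still so for the second after the job is handed in, with the robot touching nothing.
It also fails if it takes over 64 s, if anything falls off the work surface, if the arm or the gripper's body presses on something with over 40 N, if the wrist force passes 120 N, or if a joint passes its speed limit or range.

### The arm

A 6-joint arm with a two-finger parallel gripper is mounted at the origin on a cart in front of the work surface, level with it; the furniture and walls round the work are solid. World frame = base frame: x ahead of the robot, y to its left, z up, the work surface at z = 0. Lengths are in m, angles in rad, forces in N, time in s.
With the tool pointing down it reaches from about 0.35 to 0.975 m from the base axis. Payload 4.9 kg.
Tool frame: the origin (TCP) lies midway between the tips of the shut fingers; the grasp point (between the pads) lies 19 mm behind it; z points along the fingers, y is the line along which they close (so a half turn about z gives the same grasp; the last joint's range is limited). The gripper opens to 85 mm and grips with 20 to 120 N. Pads are 22 mm wide; open, the fingers measure 114 mm over their backs; the gripper's body (76 mm by 85 mm) begins 54 mm behind the grasp point. The pads swing forward as they close: fully open they stand 13 mm farther back than shut.
Start: joints at [1.178, 0.053, 1.613, -0, 1.476, -0.119], TCP at [0.169, 0.602, 0.231] pointing down, gripper open.
Joint ranges: [-3.01, 3.01], [-1.01, 2.22], [0.06, 2.58], [-1.02, 4.17], [0.09, 2.62], [-3.14, 3.14]. Speed limits (rad/s): [2.57, 2.57, 3.14, 3.14, 3.14, 3.14].

### API

Orientations are given as a unit quaternion [w, x, y, z].
In Python, from plant import state, grab_frame, job_done, cut_out, place_of gives the robot as it stands.
- The arm moves only by the tool jog_arm, never from a script. Its argument "motion" is text: rows parted by semicolons, each of 7 numbers parted by spaces: the opening in per cent of the stroke, from 0 (shut) to 100 (fully open), then the shift along the tool's x, y, z as a fraction of full scale, then the turn, a rotation vector about the tool's x, y, z as a fraction of full scale. A call has exactly 5 rows; each row is the pose to reach, as a shift and turn from the pose commanded when the call began, along the tool's axes at that moment; what a row does not reach only later rows make up. Full scale, the value 1, is 50 cm for a shift and 1.5 rad for a turn. A row lasts 1/8 s, in which the tool goes at most 62.5 mm and 10.7 degrees, less where a joint would pass 70% of its speed; a pose out of reach is approached as far as the arm can. A call with a number of a shift or a turn outside -1 to 1 is refused whole. A call with a gripper value outside its range is refused whole. The fingers move at their own pace and stop on an object; the grip force is fixed at half the most. Time passes only in rows, so rows that repeat a pose let the fingers close, or fill a call up. It gives the time, the measured TCP pose, the force, the opening and the grip force at its end, in the units of the state.
- state(): the state, without advancing time (a new reading comes with each control period).
- grab_frame(name): name is "scene" or "top"; returns a dict with "color" (384x512x3 uint8, red, green, blue), "range_z" (384x512 float32, m along the optical axis (not along the pixel's ray), 0 where there is no reading), "intrinsics" (3x3 intrinsics, pixels), "k1" (the pictures are not rectified: a ray, as slopes to the right and down, at radius r is drawn at 1 + k1 r^2 times it, then the intrinsics apply), "world_from_camera" (4x4, takes a point from camera to world coordinates). Camera axes: x right, y up, looking along -z (the intrinsics and any distortion apply to the point x, -y, -z); pixel columns grow to the right and rows downward; lengths in m; the calibration is good to about 2 mm. A picture is of the moment at which its call begins.
- job_done(): hands the job in; it is judged then, once.
Trained networks look in the newest picture that a camera, given by its name, has taken for a name from the list of things; names that differ only in an ending like _2 or _b are one class to them, and where a whole thing is asked for, a point or a joint stands for the part that bears it (a point fixed in the world has none). Each returns a list of dicts, best first, with "p" (0 to 1); they miss things now and then, are a little off and sometimes report something else, mostly with a low value. They report only what shows in the picture. A call takes as long as a camera call.
- cut_out(camera, thing): "pixels" (384x512 bool, what is visible of it).
- place_of(camera, thing): "at" ([x, y, z] in m, in world coordinates, good to about 4 mm: a listed point, or the origin of a listed thing).
The state is a dict: "time": time; "joint_pos": joint angles; "joint_vel": joint speeds; "joint_efforts": joint torques, N m; "tool_pos": TCP position; "tool_rot": TCP orientation; "contact_force": force on the tool from outside, world axes, zero at the start; "ft_torque": the same for the moment, N m; "gripper_width": opening from 0.0 (shut) to 1.0 (fully open); "grasp_force": force on a finger pad.
Only numpy, scipy, OpenCV 4.12 (cv2) and the standard library are available. Lean on these libraries where they do the work, as an engineer would, in place of code of your own. Each camera call takes 0.05 s, during which the arm holds its last target. There are 200 camera calls.

## Working session

There is one attempt and no reset: what is moved stays moved. The work goes in short steps, Python scripts to look and compute and a tool call to move; the robot and the scene stay as the last step left them, time stands still between calls to the robot, and variables do not carry over. Pictures are saved under pics/ and viewed, at most 10 in all, crops included, and the job is handed in when it is done.

Besides the shell and the picture viewer there is one more tool, called after "Emit:" by a JSON object that holds its "fn" and its "kwargs". jog_arm: Moves the arm, as the interface text tells. Shift numbers are shares of 50 cm and turn numbers shares of 1.5 rad, none past 1 either way. Its arguments: {"type":"object","properties":{"motion":{"type":"string"}},"required":["motion"]}

```bash
mkdir -p pics; ls; cat > look.py <<'E'
import cv2, numpy as np
from plant import *
def save(cam,name,crop=None,scale=1):
    f=grab_frame(cam); im=f["color"][:,:,::-1]
    if crop: im=im[crop[1]:crop[3],crop[0]:crop[2]]
    cv2.imwrite("pics/"+name,cv2.resize(im,None,fx=scale,fy=scale,interpolation=cv2.INTER_CUBIC)); return f
E
python3 - <<'E'
from look import *
a=save("top","top0.png",scale=1.5); b=save("scene","scene0.png",scale=1.5)
np.set_printoptions(precision=3,suppress=True)
for n in ["drum_centre","lever_tip","lever_pivot","peg_0","walnut_a","hazelnut_a","chestnut_a","pecan_a","dish","stand","honey_jar","salt_shaker","lemon"]:
    for c in ("top","scene"):
        print(n,c,[(round(d["p"],2),np.round(d["at"],3).tolist()) for d in place_of(c,n)][:5])
s=state(); print(s)
E
```

```text
pics
drum_centre top [(0.71, [0.633, -0.071, 0.132])]
drum_centre scene [(0.72, [0.63, -0.074, 0.131]), (0.6, [0.644, -0.112, 0.153]), (0.33, [0.632, -0.065, -0.002])]
lever_tip top [(0.93, [0.5, -0.156, 0.227]), (0.2, [0.655, -0.135, 0.146])]
lever_tip scene [(0.56, [0.501, -0.158, 0.227]), (0.44, [0.658, -0.134, 0.144]), (0.41, [0.367, -0.387, 0.001])]
lever_pivot top [(0.76, [0.49, -0.131, 0.126]), (0.62, [0.701, -0.094, 0.217])]
lever_pivot scene [(0.8, [0.492, -0.13, 0.128])]
peg_0 top [(0.81, [0.56, -0.049, 0.214]), (0.81, [0.604, -0.141, 0.212]), (0.67, [0.701, -0.097, 0.212]), (0.6, [0.653, 0.0, 0.209]), (0.46, [0.629, -0.07, -0.003])]
peg_0 scene [(0.97, [0.562, -0.047, 0.213]), (0.79, [0.697, -0.095, 0.211]), (0.72, [0.652, -0.005, 0.21]), (0.58, [0.605, -0.142, 0.213])]
walnut_a top [(0.64, [0.66, -0.135, 0.142]), (0.63, [0.641, -0.107, 0.146])]
walnut_a scene [(0.71, [0.604, -0.142, 0.213]), (0.57, [0.646, -0.108, 0.15]), (0.43, [0.658, -0.135, 0.143])]
hazelnut_a top [(0.44, [0.558, 0.1, 0.003]), (0.4, [0.603, -0.004, 0.143])]
hazelnut_a scene [(0.38, [0.601, -0.004, 0.1
[... 570 characters left out ...]
]
honey_jar scene [(0.2, [0.658, -0.136, 0.145])]
salt_shaker top [(0.7, [0.389, 0.311, 0.002])]
salt_shaker scene [(0.74, [0.386, 0.312, 0.0])]
lemon top [(0.8, [0.549, 0.376, 0.002])]
lemon scene [(0.54, [0.55, 0.375, 0.003])]
{'time': 1.4, 'joint_pos': array([ 1.178,  0.053,  1.613, -0.   ,  1.476, -0.119]), 'joint_vel': array([-0.   , -0.001,  0.   ,  0.001, -0.   , -0.   ]), 'joint_efforts': array([ -0.001, -39.368, -37.045,  -0.   ,   0.001,  -0.   ]), 'tool_pos': array([0.169, 0.602, 0.231]), 'tool_rot': array([0.   , 0.136, 0.991, 0.   ]), 'contact_force': array([0.626, 0.431, 0.825]), 'ft_torque': array([0.043, 0.027, 0.003]), 'grasp_force': 0.0, 'gripper_width': 1.0025345246376993}
```

View pics/top0.png

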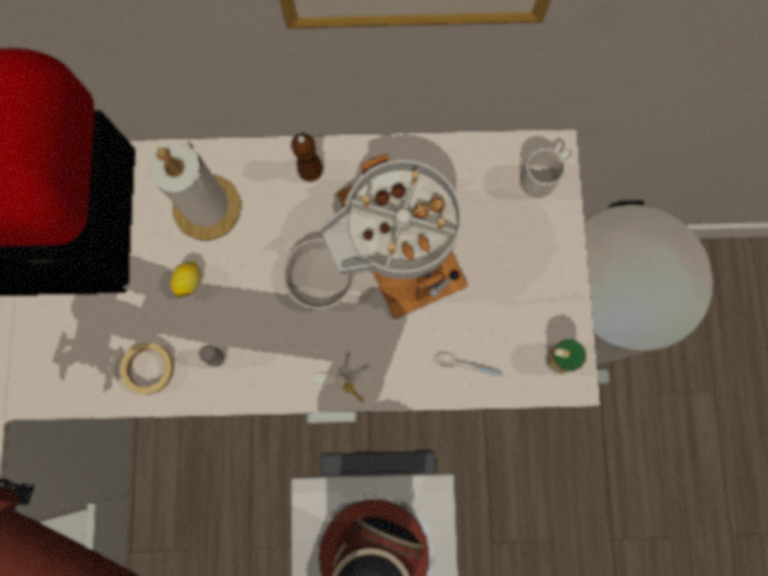

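View pics/scene0.png

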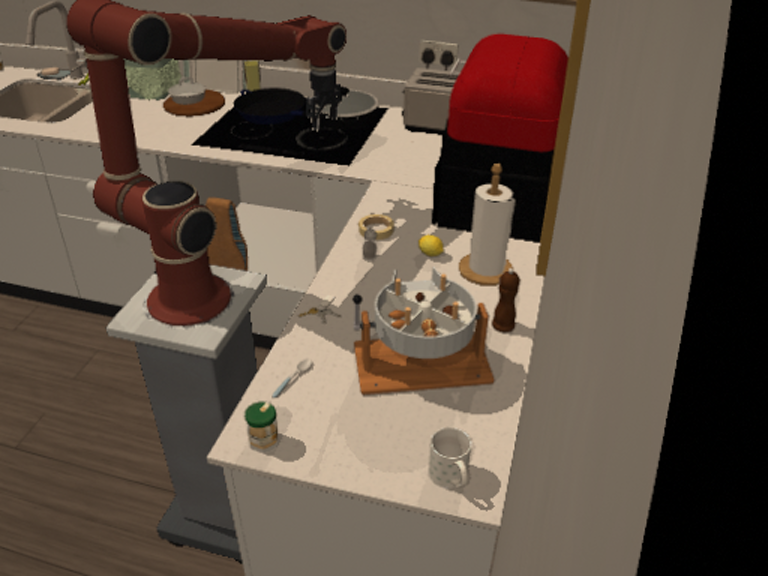

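The top view shows the drum at about (403,215), with its spout pointing lower left to the dish at (318,270). The lever ball is at (454,275), and the likely walnuts are at (430,208), opposite the spout. I'll zoom in to check which nuts they are.

```bash
python3 - <<'E'
from look import *
save("top","top1.png",(215,95,320,200),5.5)
save("scene","scene1.png",(225,170,340,265),5)
E
```

```text
(no output)
```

View pics/top1.png

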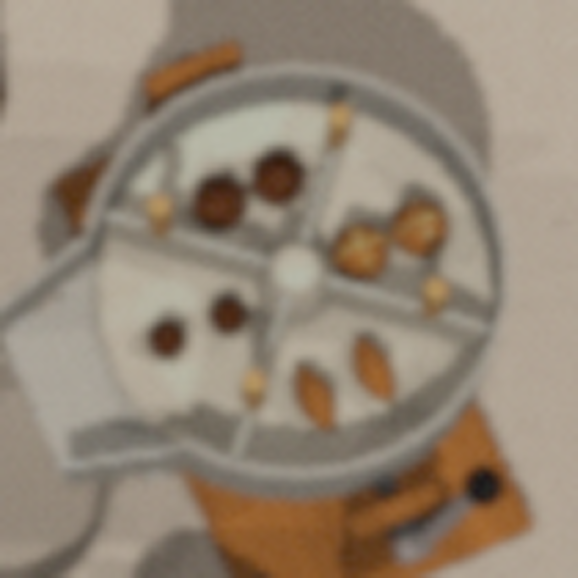

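View pics/scene1.png

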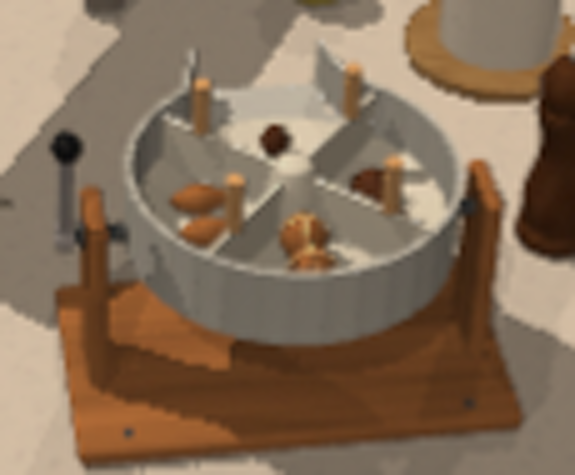

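The crop shows the two seamed walnuts at (360,250) and (420,225), opposite the spout, with hazelnuts at the spout now. The wheel needs half a turn. I'll do it by caging the near-left peg between loosely open fingers and turning it clockwise.

Emit:
{"fn": "jog_arm", "kwargs": {"motion": "30 -0.06 -0.06 -0.08 0 0 0; 30 -0.14 -0.13 -0.08 0 0 0; 30 -0.22 -0.21 -0.08 0 0 0; 30 -0.30 -0.28 -0.08 0 0 0; 30 -0.38 -0.36 -0.08 0 0 0"}}

```text
time: 2.12
tool_pos: [0.3039, 0.3756, 0.2715]
tool_rot: [0.0, 0.136, 0.991, 0.0]
contact_force: [0.0, -0.2, 0.1]
gripper_width: 0.296
grasp_force: 0.0
```

Emit:
{"fn": "jog_arm", "kwargs": {"motion": "30 -0.08 -0.07 0 0 0 0; 30 -0.16 -0.14 0 0 0 0; 30 -0.24 -0.22 0 0 0 0; 30 -0.32 -0.29 0 0 0 0; 30 -0.40 -0.36 0 0 0 0"}}

```text
time: 2.75
tool_pos: [0.4478, 0.148, 0.2717]
tool_rot: [0.001, 0.137, 0.991, 0.0]
contact_force: [0.5, 0.6, -0.3]
gripper_width: 0.298
grasp_force: 0.0
```

```bash
cat >> look.py <<'E'
from scipy.spatial.transform import Rotation as Ro
np.set_printoptions(precision=3,suppress=True)
C=np.array([.630,-.072]); YAW=np.deg2rad(23.2)
def rot(): return Ro.from_quat(np.roll(state()["tool_rot"],-1)).as_matrix()
def go(target,yaw=None):
    s=state(); R=rot(); d=R.T@(np.array(target)-s["tool_pos"])/.5
    y=np.degrees(np.arctan2(R[1,1],R[0,1]))
    print("t",s["time"],"pos",s["tool_pos"],"F",s["contact_force"],"yawy",y,"tilt",R[:,2],"j",s["joint_pos"],"w",s["gripper_width"])
    print("shift",d,"turnz",None if yaw is None else -np.deg2rad((yaw-y+90)%180-90)/1.5)
def pegs(cams=("top","scene")):
    for c in cams:
        for d in place_of(c,"peg_0")[:6]:
            p=np.array(d["at"]); v=p[:2]-C
            if p[2]>.18: print(c,round(d["p"],2),p,"r",round(np.hypot(*v),3),"ang",round((np.degrees(np.arctan2(v[1],v[0])-YAW))%360,1))
E
python3 -c "
from look import *
go([.5615,-.0475,.27],71)"
```

```text
t 2.75 pos [0.448 0.148 0.272] F [ 0.46   0.6   -0.307] yawy 74.30388306039777 tilt [ 0.001  0.    -1.   ] j [ 0.161 -0.349  1.906  0.     1.583 -1.136] w 0.2976323728162312
shift [-0.325 -0.315  0.003] turnz 0.038442425003205126
```

Emit:
{"fn": "jog_arm", "kwargs": {"motion": "30 -0.09 -0.085 0 0 0 0; 30 -0.18 -0.17 0 0 0 0; 30 -0.26 -0.25 0 0 0 0.038; 30 -0.325 -0.315 0 0 0 0.038; 30 -0.325 -0.315 0.003 0 0 0.038"}}

```text
time: 3.38
tool_pos: [0.5618, -0.0485, 0.2695]
tool_rot: [-0.0, 0.167, 0.986, -0.0]
contact_force: [0.5, 0.7, -0.1]
gripper_width: 0.299
grasp_force: 0.0
```

```bash
python3 -c "
from look import *
pegs()
go([.5615,-.0475,.182],71)"
```

```text
top 0.94 [ 0.563 -0.05   0.215] r 0.071 ang 139.0
top 0.74 [ 0.655 -0.002  0.209] r 0.074 ang 46.9
top 0.68 [ 0.705 -0.094  0.213] r 0.078 ang 320.7
top 0.59 [ 0.606 -0.14   0.209] r 0.072 ang 227.2
scene 0.98 [ 0.694 -0.093  0.21 ] r 0.068 ang 318.4
scene 0.82 [ 0.562 -0.045  0.214] r 0.073 ang 135.0
scene 0.76 [ 0.652 -0.     0.209] r 0.075 ang 49.8
t 3.475 pos [ 0.561 -0.046  0.269] F [ 0.378  0.03  -0.19 ] yawy 71.00464514942928 tilt [-0.001  0.001 -1.   ] j [-0.214 -0.115  1.714  0.     1.544 -1.453] w 0.2991723306201489
shift [-0.003 -0.003  0.175] turnz 5.404876785870998e-05
```

Emit:
{"fn": "jog_arm", "kwargs": {"motion": "30 -0.002 -0.002 0.04 0 0 0; 30 -0.002 -0.002 0.08 0 0 0; 30 -0.002 -0.002 0.12 0 0 0; 30 -0.002 -0.002 0.15 0 0 0; 30 -0.002 -0.002 0.175 0 0 0"}}

```text
time: 4.1
tool_pos: [0.5613, -0.047, 0.1809]
tool_rot: [-0.0, 0.165, 0.986, 0.0]
contact_force: [-0.3, -0.3, 0.3]
gripper_width: 0.299
grasp_force: 0.0
```

```bash
python3 -c "
from look import *
go([.5615,-.0475,.182],71)
R=.0725
for a in (6,12,18,24,30):
  t=np.deg2rad(a)
  # tool x is inward-or-outward radial
  print(a,'inward',R*(1-np.cos(t))/.5,'tang',R*np.sin(t)/.5,'turn',t/1.5)
R=rot(); print(R)
save('scene','scene2.png',(225,150,340,245),5)"
```

```text
t 4.1 pos [ 0.561 -0.047  0.181] F [-0.348 -0.349  0.283] yawy 71.05627980141085 tilt [-0.001  0.    -1.   ] j [-0.216 -0.057  1.808 -0.     1.392 -1.456] w 0.2994454365794728
shift [-0.001 -0.001 -0.002] turnz 0.0006548452246586152
6 inward 0.0007943251716003729 tang 0.015156627173809752 turn 0.06981317007977318
12 inward 0.003168597893598175 tang 0.030147195168575103 turn 0.13962634015954636
18 inward 0.007096805137202737 tang 0.04480746418436737 turn 0.20943951023931953
24 inward 0.012535908641822873 tang 0.05897681324599103 turn 0.2792526803190927
30 inward 0.019426316451256385 tang 0.07249999999999998 turn 0.3490658503988659
[[-0.946  0.325 -0.001]
 [ 0.325  0.946  0.   ]
 [ 0.001 -0.    -1.   ]]
```

View pics/scene2.png

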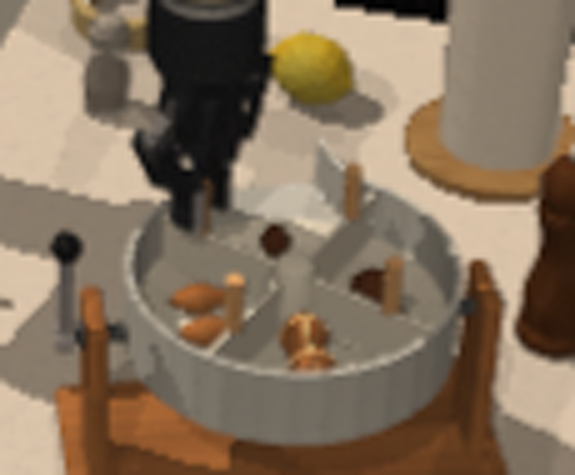

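The picture shows the peg at about (205,205), between the two fingers. Now I'll turn it clockwise in 30° arcs.

Emit:
{"fn": "jog_arm", "kwargs": {"motion": "24 -0.001 0.015 0 0 0 0.07; 24 -0.003 0.030 0 0 0 0.14; 24 -0.007 0.045 0 0 0 0.21; 24 -0.0125 0.059 0 0 0 0.28; 24 -0.0195 0.0725 0 0 0 0.349"}}

```text
time: 4.78
tool_pos: [0.5827, -0.0162, 0.1824]
tool_rot: [0.0, 0.416, 0.909, -0.0]
contact_force: [-0.2, -0.1, -0.5]
gripper_width: 0.245
grasp_force: 0.6
```

```bash
cat >> look.py <<'E'
def arc():
    s=state(); v=s["tool_pos"][:2]-C; R=rot()
    print("t",s["time"],"r",np.hypot(*v),"ang",np.degrees(np.arctan2(v[1],v[0])),"yaw+90",np.degrees(np.arctan2(R[1,1],R[0,1]))+90,"z",s["tool_pos"][2],"F",s["contact_force"])
E
python3 -c "
from look import *
arc(); pegs()"
```

```text
t 4.775 r 0.07315468690370384 ang 130.2776992778003 yaw+90 130.8482942330112 z 0.18237529477752082 F [-0.246 -0.079 -0.45 ]
top 0.94 [ 0.563 -0.05   0.215] r 0.071 ang 139.0
top 0.74 [ 0.655 -0.002  0.209] r 0.074 ang 46.9
top 0.68 [ 0.705 -0.094  0.213] r 0.078 ang 320.7
top 0.59 [ 0.606 -0.14   0.209] r 0.072 ang 227.2
scene 0.83 [ 0.699 -0.098  0.208] r 0.074 ang 316.5
scene 0.61 [ 0.564 -0.047  0.21 ] r 0.071 ang 135.8
scene 0.6 [ 0.607 -0.146  0.214] r 0.078 ang 229.2
scene 0.58 [ 0.651 -0.002  0.208] r 0.074 ang 50.3
```

```bash
sed -i 's/    for c in cams:/    for c in cams:\n        grab_frame(c)/' look.py; python3 -c "
from look import *
arc(); pegs()"
```

```text
t 4.875 r 0.0731573668143809 ang 129.84218437745386 yaw+90 131.09244715797453 z 0.18255905165856934 F [ 0.197 -0.469  0.531]
top 0.72 [ 0.681 -0.124  0.211] r 0.073 ang 291.5
top 0.7 [ 0.581 -0.02   0.215] r 0.072 ang 110.0
top 0.7 [ 0.577 -0.123  0.214] r 0.074 ang 200.7
scene 0.87 [ 0.584 -0.018  0.212] r 0.071 ang 107.4
scene 0.76 [ 0.68  -0.124  0.211] r 0.072 ang 290.5
scene 0.71 [ 0.576 -0.121  0.211] r 0.073 ang 199.0
scene 0.67 [ 0.681 -0.021  0.208] r 0.072 ang 21.5
```

The wheel follows the tool with about 3° of lag. Continuing.

Emit:
{"fn": "jog_arm", "kwargs": {"motion": "24 -0.001 0.015 0 0 0 0.07; 24 -0.003 0.030 0 0 0 0.14; 24 -0.007 0.045 0 0 0 0.21; 24 -0.0125 0.059 0 0 0 0.28; 24 -0.0195 0.0725 0 0 0 0.349"}}

```text
time: 5.7
tool_pos: [0.6163, 0.0, 0.1824]
tool_rot: [0.0, 0.637, 0.771, -0.0]
contact_force: [-1.6, -1.3, 0.2]
gripper_width: 0.238
grasp_force: 0.5
```

Emit:
{"fn": "jog_arm", "kwargs": {"motion": "24 -0.001 0.015 0 0 0 0.07; 24 -0.003 0.030 0 0 0 0.14; 24 -0.007 0.045 0 0 0 0.21; 24 -0.0125 0.059 0 0 0 0.28; 24 -0.0195 0.0725 0 0 0 0.349"}}

```text
time: 6.32
tool_pos: [0.6536, -0.0026, 0.1824]
tool_rot: [-0.0, 0.815, 0.58, -0.0]
contact_force: [-1.5, -0.1, 1.1]
gripper_width: 0.241
grasp_force: 0.5
```

```bash
python3 -c "
from look import *
arc(); pegs()"
```

```text
t 6.325 r 0.07335881225820419 ang 71.20312254431578 yaw+90 70.90674507150348 z 0.18236185248296563 F [-1.481 -0.082  1.077]
top 0.81 [ 0.613 -0.14   0.214] r 0.07 ang 232.9
top 0.66 [ 0.699 -0.089  0.211] r 0.071 ang 322.9
top 0.57 [ 0.56  -0.055  0.213] r 0.072 ang 143.4
scene 0.92 [ 0.607 -0.139  0.212] r 0.071 ang 227.8
scene 0.77 [ 0.699 -0.094  0.207] r 0.072 ang 319.2
scene 0.63 [ 0.558 -0.049  0.21 ] r 0.075 ang 139.4
scene 0.62 [ 0.654 -0.003  0.215] r 0.073 ang 47.7
```

Emit:
{"fn": "jog_arm", "kwargs": {"motion": "24 -0.001 0.015 0 0 0 0.07; 24 -0.003 0.030 0 0 0 0.14; 24 -0.007 0.045 0 0 0 0.21; 24 -0.0125 0.059 0 0 0 0.28; 24 -0.0195 0.0725 0 0 0 0.349"}}

```text
time: 7.15
tool_pos: [0.6845, -0.023, 0.1822]
tool_rot: [-0.0, 0.937, 0.35, -0.0]
contact_force: [-1.4, 0.8, 0.2]
gripper_width: 0.24
grasp_force: 0.5
```

Emit:
{"fn": "jog_arm", "kwargs": {"motion": "24 -0.001 0.015 0 0 0 0.07; 24 -0.003 0.030 0 0 0 0.14; 24 -0.007 0.045 0 0 0 0.21; 24 -0.0125 0.059 0 0 0 0.28; 24 -0.0195 0.0725 0 0 0 0.349"}}

```text
time: 7.78
tool_pos: [0.7011, -0.0566, 0.1822]
tool_rot: [-0.001, 0.995, 0.096, -0.0]
contact_force: [-0.7, 1.1, -0.3]
gripper_width: 0.238
grasp_force: 0.6
```

Emit:
{"fn": "jog_arm", "kwargs": {"motion": "24 -0.001 0.015 0 0 0 0.07; 24 -0.003 0.030 0 0 0 0.14; 24 -0.007 0.045 0 0 0 0.21; 24 -0.0125 0.059 0 0 0 0.28; 24 -0.0195 0.0725 0 0 0 0.349"}}

```text
time: 8.4
tool_pos: [0.6987, -0.0941, 0.1823]
tool_rot: [-0.0, 0.986, -0.165, 0.0]
contact_force: [1.1, 1.3, -1.0]
gripper_width: 0.241
grasp_force: 0.6
```

```bash
python3 -c "
from look import *
arc(); pegs()"
```

```text
t 8.4 r 0.07220303419944278 ang -17.84100609326902 yaw+90 -19.00021746004876 z 0.18226616428810455 F [ 1.08   1.287 -0.952]
top 0.85 [ 0.609 -0.141  0.212] r 0.072 ang 230.0
top 0.81 [ 0.644 -0.004  0.214] r 0.069 ang 55.5
scene 0.98 [ 0.701 -0.091  0.212] r 0.073 ang 321.5
scene 0.69 [ 0.607 -0.14   0.208] r 0.072 ang 227.8
scene 0.57 [ 0.649 -0.004  0.215] r 0.07 ang 51.2
```

Emit:
{"fn": "jog_arm", "kwargs": {"motion": "24 0 0.005 0 0 0 0.023; 24 0 0.010 0 0 0 0.047; 24 -0.001 0.015 0 0 0 0.07; 24 -0.001 0.015 0 0 0 0.07; 24 -0.001 0.015 0 0 0 0.07"}}

```text
time: 9.22
tool_pos: [0.6958, -0.1015, 0.1823]
tool_rot: [0.0, 0.976, -0.216, -0.0]
contact_force: [-0.5, -0.2, -0.6]
gripper_width: 0.241
grasp_force: 0.0
```

```bash
python3 -c "
from look import *
arc(); pegs(); pegs(); print(place_of('top','drum_centre')[:2],place_of('top','lever_tip')[:2],place_of('top','lever_pivot')[:2])"
```

```text
t 9.225 r 0.07213300110073213 ang -24.16955340585734 yaw+90 -24.9354800379635 z 0.18227978955015414 F [-0.515 -0.241 -0.635]
top 0.93 [ 0.605 -0.135  0.212] r 0.068 ang 225.2
top 0.85 [ 0.653 -0.006  0.212] r 0.07 ang 47.4
scene 0.91 [ 0.601 -0.139  0.209] r 0.073 ang 223.6
scene 0.74 [ 0.564 -0.046  0.208] r 0.071 ang 135.4
scene 0.56 [ 0.701 -0.097  0.212] r 0.075 ang 317.3
top 0.62 [ 0.655 -0.006  0.214] r 0.071 ang 46.2
top 0.58 [ 0.605 -0.137  0.21 ] r 0.069 ang 225.9
scene 0.97 [ 0.697 -0.097  0.214] r 0.072 ang 316.5
scene 0.86 [ 0.605 -0.142  0.211] r 0.074 ang 227.4
scene 0.64 [ 0.562 -0.046  0.207] r 0.073 ang 136.1
[] [{'at': [0.4986, -0.1566, 0.2272], 'p': 0.64}, {'at': [0.4888, -0.1282, 0.1276], 'p': 0.38}] [{'at': [0.4915, -0.131, 0.127], 'p': 0.76}]
```

The pegs read about 1° off square, which is close enough. I'll lift clear of the wheel and work out the move to the lever.

Emit:
{"fn": "jog_arm", "kwargs": {"motion": "30 0 -0.003 0 0 0 0; 30 0 -0.003 -0.04 0 0 0; 30 0 -0.003 -0.09 0 0 0; 30 0 -0.003 -0.15 0 0 0; 30 0 -0.003 -0.2 0 0 0"}}

```text
time: 10.4
tool_pos: [0.697, -0.1001, 0.2858]
tool_rot: [0.0, 0.976, -0.216, 0.002]
contact_force: [0.9, -0.5, 0.2]
gripper_width: 0.3
grasp_force: 0.0
```

```bash
python3 -c "
from look import *
go([.515,-.194,.282],-66.8)
save('top','top2.png',(215,95,320,200),5.5); pegs()"
```

```text
t 10.4 pos [ 0.697 -0.1    0.286] F [ 0.868 -0.474  0.171] yawy -114.93335766656891 tilt [ 0.003 -0.001 -1.   ] j [-0.248  0.209  1.352 -0.     1.577  1.758] w 0.29978262135919587
shift [-0.251  0.324  0.007] turnz -0.5600570475477883
top 0.93 [ 0.604 -0.135  0.207] r 0.068 ang 224.2
top 0.81 [ 0.656 -0.005  0.211] r 0.072 ang 45.5
top 0.21 [ 0.499 -0.158  0.225] r 0.156 ang 190.0
scene 0.94 [ 0.653 -0.006  0.213] r 0.07 ang 47.5
scene 0.93 [ 0.602 -0.138  0.207] r 0.072 ang 223.7
scene 0.93 [ 0.697 -0.099  0.213] r 0.073 ang 314.9
scene 0.59 [ 0.561 -0.045  0.207] r 0.074 ang 135.6
```

View pics/top2.png

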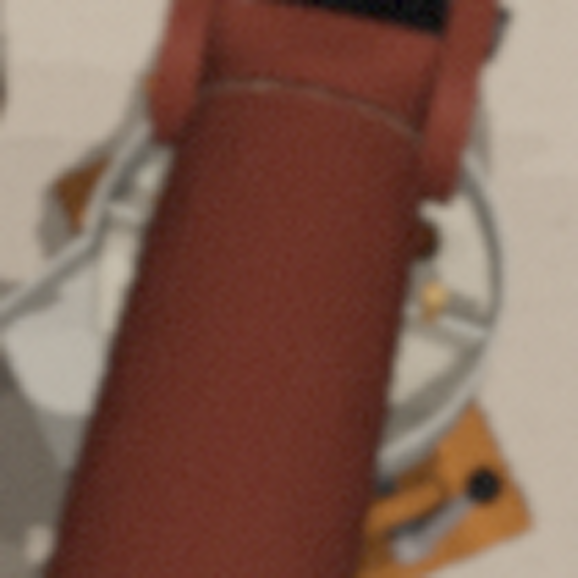

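The arm hides the nuts in this picture, but the pegs now read within about 1° of square. The lever ball is at (485,485), undisturbed. Moving behind the lever with the fingers shut.

Emit:
{"fn": "jog_arm", "kwargs": {"motion": "0 -0.05 0.065 0.007 0 0 -0.11; 0 -0.10 0.13 0.007 0 0 -0.22; 0 -0.15 0.195 0.007 0 0 -0.34; 0 -0.20 0.26 0.007 0 0 -0.45; 0 -0.251 0.324 0.007 0 0 -0.56"}}

```text
time: 11.28
tool_pos: [0.5125, -0.1941, 0.2768]
tool_rot: [-0.001, 0.979, 0.204, -0.001]
contact_force: [-0.7, 0.7, -0.2]
gripper_width: -0.0
grasp_force: 0.0
```

```bash
python3 -c "
from look import *
go([.515,-.194,.203],-66.8)
save('top','top3.png',(215,95,320,200),5.5); pegs(); print([d['at'] for d in place_of('scene','lever_tip')][:2])
for n in ('walnut_a','hazelnut_a','pecan_a','chestnut_a'): print(n,[d['at'] for c in ('top','scene') for d in place_of(c,n)[:2]])"
```

```text
t 11.275 pos [ 0.512 -0.194  0.277] F [-0.741  0.726 -0.179] yawy -66.4863427256034 tilt [-0.003  0.001 -1.   ] j [-0.498 -0.153  1.736 -0.     1.562  0.663] w -0.00019007552323494045
shift [0.005 0.002 0.148] turnz 0.0036495681073680356
top 0.86 [ 0.655 -0.005  0.212] r 0.072 ang 46.0
top 0.79 [ 0.697 -0.1    0.215] r 0.072 ang 314.3
top 0.65 [ 0.605 -0.136  0.211] r 0.068 ang 225.7
top 0.65 [ 0.566 -0.046  0.213] r 0.069 ang 134.7
scene 0.75 [ 0.654 -0.004  0.214] r 0.072 ang 47.5
scene 0.7 [ 0.602 -0.138  0.208] r 0.072 ang 224.1
scene 0.64 [ 0.699 -0.101  0.211] r 0.075 ang 314.2
scene 0.58 [ 0.562 -0.046  0.209] r 0.073 ang 135.7
[[0.5029, -0.1566, 0.2293]]
walnut_a [[0.6123, -0.035, 0.1471], [0.6076, -0.0015, 0.143]]
hazelnut_a [[0.6406, -0.1101, 0.1408], [0.6551, -0.1383, 0.1446], [0.606, -0.0048, 0.1432], [0.387, 0.3117, 0.0019]]
pecan_a [[0.6796, -0.0311, 0.1396], [0.6877, -0.0639, 0.1425], [0.6773, -0.0331, 0.1389]]
chestnut_a [[0.5805, -0.1053, 0.1404], [0.5694, -0.0727, 0.1427], [0.569, -0.0771, 0.145], [0.5778, -0.1066, 0.1384]]
```

View pics/top3.png

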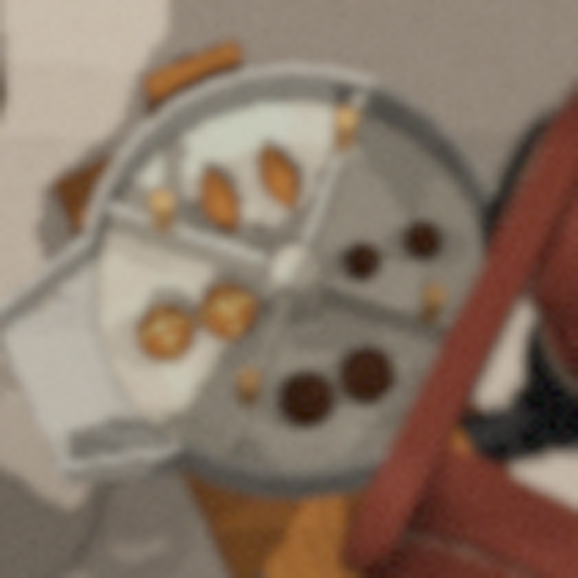

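The top view shows both walnuts, at (165,330) and (230,310), facing the spout squarely. Now I'll lower the tool behind the lever.

Emit:
{"fn": "jog_arm", "kwargs": {"motion": "0 0.005 0.002 0.04 0 0 0.003; 0 0.005 0.002 0.08 0 0 0.003; 0 0.005 0.002 0.12 0 0 0.003; 0 0.005 0.002 0.148 0 0 0.003; 0 0.005 0.002 0.148 0 0 0.003"}}

```text
time: 12.6
tool_pos: [0.5161, -0.1934, 0.2026]
tool_rot: [-0.001, 0.98, 0.199, -0.001]
contact_force: [0.7, 0.3, 0.5]
gripper_width: -0.0
grasp_force: 0.0
```

Emit:
{"fn": "jog_arm", "kwargs": {"motion": "0 0 -0.01 0 0 0 0; 0 0 -0.018 0 0 0 0; 0 0 -0.026 0 0 0 0; 0 0 -0.034 0 0 0 0; 0 0 -0.042 0 0 0 0"}}

```text
time: 13.22
tool_pos: [0.5094, -0.1751, 0.2059]
tool_rot: [0.001, 0.98, 0.199, 0.001]
contact_force: [0.6, -2.5, 3.1]
gripper_width: 0.006
grasp_force: 1.4
```

```bash
cat >> look.py <<'E'
def lev():
    s=state(); D=np.array([np.cos(YAW),np.sin(YAW)]); N=np.array([-D[1],D[0]])
    v=s["tool_pos"][:2]-C; F=s["contact_force"]
    print("t",s["time"],"drumxy",v@D,v@N,"z",s["tool_pos"][2],"F along",F[:2]@N,F)
    for c in ("top","scene"):
        grab_frame(c)
        for d in place_of(c,"lever_tip")[:2]:
            p=np.array(d["at"]); w=p[:2]-C; print(c,round(d["p"],2),"tip",w@D,w@N,p[2])
E
python3 -c "
from look import *
lev()"
```

```text
t 13.225 drumxy -0.15143590979874522 -0.04726771067883336 z 0.2059128238422208 F along -2.5046201562041324 [ 0.627 -2.456  3.112]
top 0.77 tip -0.1539048981747368 -0.025535315111114225 0.2266
scene 0.82 tip -0.152211004168307 -0.023867765083384587 0.2269
```

Emit:
{"fn": "jog_arm", "kwargs": {"motion": "0 0 -0.01 0 0 0 0; 0 0 -0.02 0 0 0 0; 0 0 -0.03 0 0 0 0; 0 0 -0.04 0 0 0 0; 0 0 -0.05 0 0 0 0"}}

```text
time: 14.05
tool_pos: [0.499, -0.1512, 0.2048]
tool_rot: [0.0, 0.98, 0.199, -0.0]
contact_force: [0.3, -2.8, 3.1]
gripper_width: 0.0
grasp_force: 1.5
```

```bash
python3 -c "
from look import *
lev()"
```

```text
t 14.05 drumxy -0.15159828469318964 -0.021162222510190634 z 0.20479586586533857 F along -2.678427459000188 [ 0.346 -2.766  3.137]
top 0.65 tip -0.15595259050231464 0.0024330054700643436 0.2327
scene 0.69 tip -0.15378602240918696 0.0029187859738324727 0.2309
```

Emit:
{"fn": "jog_arm", "kwargs": {"motion": "0 0 -0.01 0 0 0 0; 0 0 -0.02 0 0 0 0; 0 0 -0.03 0 0 0 0; 0 0 -0.038 0 0 0 0; 0 0 -0.046 0 0 0 0"}}

```text
time: 14.88
tool_pos: [0.49, -0.13, 0.2042]
tool_rot: [-0.0, 0.98, 0.199, -0.0]
contact_force: [3.1, -3.8, -2.8]
gripper_width: -0.003
grasp_force: 2.0
```

Emit:
{"fn": "jog_arm", "kwargs": {"motion": "0 0 0 0 0 0 0; 0 0 0 0 0 0 0; 0 0 0 0 0 0 0; 0 0 0 0 0 0 0; 0 0 0 0 0 0 0"}}

```text
time: 15.5
tool_pos: [0.49, -0.1304, 0.2045]
tool_rot: [-0.0, 0.98, 0.199, -0.0]
contact_force: [3.3, -3.3, -2.9]
gripper_width: -0.0
grasp_force: 1.9
```

```bash
python3 -c "
from look import *
lev()
save('top','top4.png',(175,95,320,220),5)
for n in ('walnut_a','hazelnut_a','pecan_a','chestnut_a'): print(n,[d['at'] for c in ('top','scene') for d in place_of(c,n)[:2]])"
```

```text
t 15.5 drumxy -0.15167640633134843 0.001448619102044707 z 0.20454549474574837 F along -4.345014864271544 [ 3.321 -3.304 -2.909]
top 0.56 tip -0.15365424631087496 0.022010738075697613 0.2297
scene 0.52 tip 0.00014441414195480215 -0.0009322792261996497 0.1298
walnut_a [[0.6254, -0.0715, -0.0006], [0.561, 0.1191, 0.0189], [0.6299, -0.0665, 0.0008]]
hazelnut_a []
pecan_a [[0.6708, -0.005, 0.1196], [0.6681, -0.0231, 0.1289]]
chestnut_a [[0.5658, -0.0713, 0.1318], [0.6681, -0.0048, 0.1167]]
```

View pics/top4.png

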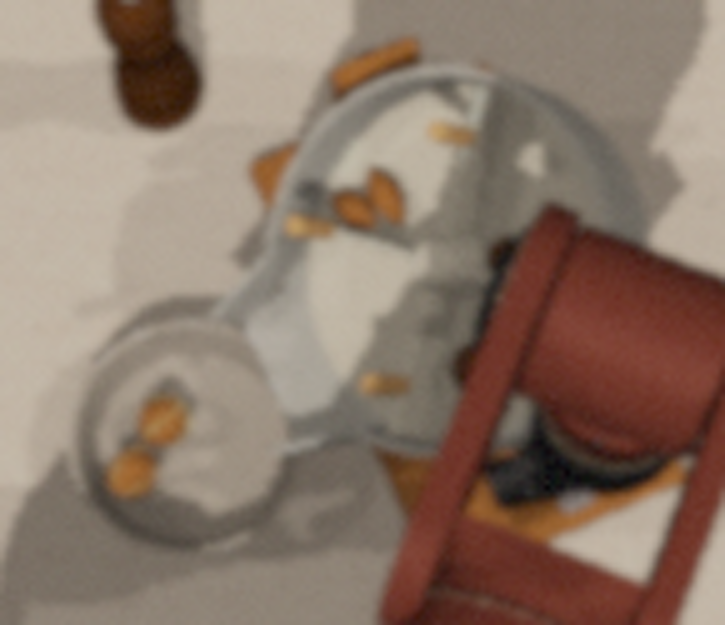

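Both walnuts lie in the dish, at (163,420) and (130,470), and the pecans have stayed in the drum. I'll let the lever back gently.

Emit:
{"fn": "jog_arm", "kwargs": {"motion": "0 0 0.01 0 0 0 0; 0 0 0.02 0 0 0 0; 0 0 0.03 0 0 0 0; 0 0 0.04 0 0 0 0; 0 0 0.05 0 0 0 0"}}

```text
time: 16.77
tool_pos: [0.4999, -0.1537, 0.2047]
tool_rot: [-0.0, 0.98, 0.199, -0.0]
contact_force: [-0.4, -2.2, -1.9]
gripper_width: -0.002
grasp_force: 1.1
```

Emit:
{"fn": "jog_arm", "kwargs": {"motion": "0 0 0.01 0 0 0 0; 0 0 0.02 0 0 0 0; 0 0 0.03 0 0 0 0; 0 0 0.04 0 0 0 0; 0 0 0.05 0 0 0 0"}}

```text
time: 17.4
tool_pos: [0.5099, -0.1766, 0.2049]
tool_rot: [-0.0, 0.98, 0.199, 0.0]
contact_force: [0.7, -0.3, -0.6]
gripper_width: -0.0
grasp_force: 0.5
```

Emit:
{"fn": "jog_arm", "kwargs": {"motion": "0 0 0.015 0 0 0 0; 0 0 0.03 0 0 0 0; 0 0 0.045 0 0 0 0; 0 0 0.06 -0.04 0 0 0; 0 0 0.06 -0.12 0 0 0"}}

```text
time: 18.02
tool_pos: [0.5207, -0.2043, 0.2645]
tool_rot: [-0.001, 0.98, 0.199, -0.001]
contact_force: [1.2, 0.3, -0.8]
gripper_width: 0.0
grasp_force: 0.0
```

Emit:
{"fn": "jog_arm", "kwargs": {"motion": "0 0 0.06 0 0 0 0; 0 0 0.12 0 0 0 0; 0 0 0.16 0 0 0 0; 0 0 0.16 0 0 0 0; 0 0 0.16 0 0 0 0"}}

```text
time: 18.65
tool_pos: [0.5524, -0.2773, 0.2649]
tool_rot: [-0.0, 0.98, 0.199, -0.0]
contact_force: [-0.5, 0.4, -0.3]
gripper_width: 0.003
grasp_force: 0.0
```

```bash
python3 -c "
from look import *
lev()
pegs()
save('top','top5.png',(175,95,320,220),5)
for n in ('walnut_a','hazelnut_a','pecan_a','chestnut_a','dish'): print(n,[np.round(d['at'],3).tolist() for c in ('top','scene') for d in place_of(c,n)[:2]])"
```

```text
t 18.65 drumxy -0.15213806094050353 -0.15810613465039558 z 0.26493795085144134 F along 0.5907659874258955 [-0.455  0.448 -0.319]
top 0.69 tip -0.1565835532804585 -0.025692816935202225 0.2254
scene 0.79 tip -0.15072731867830258 -0.02700602532860809 0.2277
scene 0.17 tip -0.36539092217485203 -0.18338670614908603 0.0008
top 0.85 [ 0.694 -0.098  0.214] r 0.069 ang 314.9
top 0.66 [ 0.655 -0.006  0.211] r 0.07 ang 45.8
top 0.55 [ 0.604 -0.136  0.209] r 0.07 ang 224.7
scene 0.7 [ 0.698 -0.097  0.217] r 0.073 ang 316.8
scene 0.68 [ 0.653 -0.004  0.212] r 0.072 ang 48.4
scene 0.63 [ 0.604 -0.138  0.206] r 0.071 ang 225.3
scene 0.59 [ 0.561 -0.045  0.21 ] r 0.074 ang 135.8
walnut_a [[0.537, 0.14, 0.016], [0.565, 0.116, 0.019], [0.655, -0.007, 0.213]]
hazelnut_a [[0.624, -0.122, 0.145], [0.666, -0.01, 0.14], [0.632, -0.102, 0.14]]
pecan_a [[0.684, -0.049, 0.143], [0.668, -0.006, 0.139], [0.666, -0.01, 0.143]]
chestnut_a [[0.58, -0.109, 0.141], [0.57, -0.074, 0.143], [0.577, -0.11, 0.137], [0.567, -0.077, 0.141]]
dish [[0.552, 0.098, 0.004], [0.489, -0.129, 0.128]]
```

View pics/top5.png

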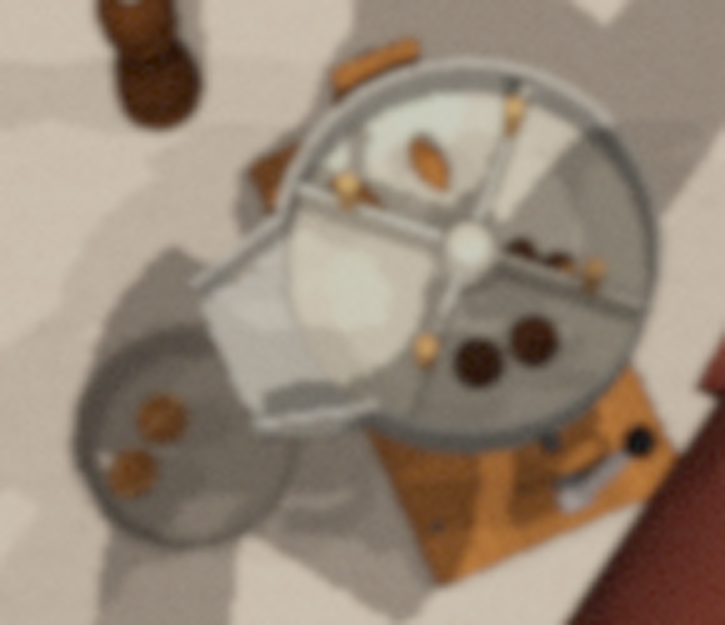

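The last picture shows both walnuts in the dish at (162,418) and (132,470). The drum is level, with two chestnuts, two hazelnuts by the hub at (520,248) and (557,262), one pecan at (430,163) and the other partly hidden behind the peg at (365,195). The robot is clear of everything.

```bash
python3 -c "
from plant import *
print(job_done())"
```

```text
the job is handed in; nothing more can be done
None
```

Both walnuts are in the steel dish, the drum is back to level with the other six nuts still in it, and the job was handed in at about 19 s of the 64 s allowed; the dish had not moved, and the arm never went near the jar, shaker or lemon.

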